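Put the spice jar away in the door rack and click the cupboard shut

ROBOT

A 6-joint arm with a two-finger parallel gripper is mounted at the origin on a cart in front of the work surface, level with it; the furniture and walls round the work are solid. World frame = base frame: x ahead of the robot, y to its left, z up, the work surface at z = 0. Lengths are in m, angles in degrees, forces in N, time in s.
With the tool pointing down it reaches from about 0.4 to 0.825 m from the base axis. Payload 7 kg.
Tool frame: the origin (TCP) lies at the very end of the fingers, on their centre line; the grasp point (between the pads) lies hold_point_z behind it (hold_point_z is the distance from the TCP to the grasp point, in m); z points along the fingers, y is the line along which they close (so a half turn about z gives the same grasp; the last joint's range is limited). The gripper opens to 88 mm and grips with 3 to 60 N. Pads are 19 mm wide; open, the fingers measure 130 mm over their backs; the gripper's body (78 mm by 193 mm) begins 47 mm behind the grasp point.
Start: joints at [-46.748, 20.546, 0.682, 0, -70.136, -16.507], TCP at [0.304, -0.603, 0.227] pointing down, gripper open.
Joint ranges: [-176.03, 176.03], [-82.01, 121.73], [-58.28, 71.71], [-173.87, 95.51], [-174.79, -0.11], [-173.66, 173.66]. Speed limits (degrees/s): [136.94, 136.94, 172.46, 180, 180, 180].

INTERFACE

Orientations are given as [roll, pitch, yaw] about the fixed x, y, z axes, in that order (R = Rz(yaw) Ry(pitch) Rx(roll)).
In Python, from plant import get_obs, snapshot, close_job, hold_point_z gives the robot as it stands.
- The arm moves only by the tool play_rows, never from a script. Its argument "commands" is a list that holds one entry, the list of rows, each a list of 7 numbers: the shift along the tool's x, y, z in cm, then the turn, a rotation vector about the tool's x, y, z in degrees, then the opening, from 0 (shut) to 1 (fully open). In form: [[[x, y, z, ax, ay, az, fingers], ...]]. A call has 1 to 20 rows; each row is the pose to reach, as a shift and turn from the pose commanded when the call began, along the tool's axes at that moment; what a row does not reach only later rows make up. A row lasts 1/12 s, in which the tool goes at most 41.7 mm and 7.16 degrees, less where a joint would pass 70% of its speed; a pose out of reach is approached as far as the arm can. A call with a gripper value outside its range is refused whole. The fingers move at their own pace and stop on an object; the grip force is fixed at half the most. Time passes only in rows, so rows that repeat a pose let the fingers close. It gives the time, the measured TCP pose, the force, the opening and the grip force at its end, in the units of the state.
- get_obs(): the state, without advancing time (a new reading comes with each control period).
- snapshot(name): name is "scene" or "top"; returns a dict with "frame" (400x640x3 uint8, red, green, blue), "camera_matrix" (3x3 intrinsics, pixels), "origin" and "attitude" of the camera in the world. Camera axes: x right, y down, z forward; pixel columns grow to the right and rows downward; lengths in m; the calibration is good to about 2 mm. A picture is of the moment at which its call begins. There is no depth.
- close_job(): hands the job in; it is judged then, once.
The state is a dict: "clock": time; "joint_pos": joint angles; "qvel": joint speeds; "tau": joint torques, N m; "tool_pos": TCP position; "orientation": TCP orientation; "force": force on the tool from outside, world axes, zero at the start; "moment": the same for the moment, N m; "opening": finger opening in m; "gripper_force": force on a finger pad.
Only numpy, scipy, OpenCV 4.12 (cv2) and the standard library are available. Lean on these libraries where they do the work, as an engineer would, in place of code of your own. Each camera call takes 0.05 s, during which the arm holds its last target. There are 200 camera calls.

TASK

The tall spice jar with the black cap has been left out on the hob. Stand it upright in the rack on the inside of the open spice-cupboard door, then push the door shut past its sprung roller catch until it snaps fully home and stays shut by itself. Leave everything else where it is.

Things in the scene. Friction and masses are not known exactly. Their poses are not given: they have to be found in the camera images.
- spice_jar: the spice jar to put away: glass jar with a green label and a round black screw cap (greenish on top), loose, 0.11 kg, 45 mm in diameter and 105 mm tall; the cap (45 mm across) is its top 21 mm. It stands on the flat middle strip of the hob between the left and right burners. Origin: centre of its underside; z up along the jar.
- spice_cupboard: small oak spice cupboard, fixed, 210 mm wide (y), 140 deep (x), 176 high, on the counter right of the hob. Origin: centre of its underside; its open front faces its own -x, +y is its left side. Its top overhangs 6 mm. Two other jars at the back inside and a matchbox on top are fixed. Its catch, two white rollers one above the other, is 125 mm up inside the right wall.
- cupboard_door (a joint): angle of the sage-green door: 0 fully shut; grows as it swings out, clockwise from above, to a stop at 1.7 rad; starts at 1.1 to 1.35. It stays where left (hinge 0.03 N m). At angle t it runs from the hinge along (-sin t, -cos t) of the cupboard's x, y. Closing, it meets the catch at 0.075 rad, must be forced past (about 10 N at the handle); below 0.03 rad the catch pulls it to 0 and holds.
- door_hinge (a point): point on the door's upright hinge axis, at the left edge of the door's outer face, 84 mm above the cupboard's underside (cupboard frame: x -86, y +105 mm); does not move. The door is 210 mm wide, 15 thick and spans 8 to 160 mm above the cupboard's underside, so the cupboard's top rises 16 mm above it.
- door_rack (a point): middle of the floor of the rack on the door's inside, 45 mm above the cupboard's underside, 92.5 mm from the hinge, 45 mm in from the outer face; moves with the door. Its x points out of the door's inner face, -y from hinge to free edge. The rack is open above: inside 60 mm deep (x), 115 long (y); end boards 46 and steel rails 42 mm high. The door's top edge is 115 mm above the rack floor.
- jar_empty: empty glass jar, 84 mm across, 128 mm tall, loose, on the counter to the right of the cupboard; leave it. Origin at the centre of its underside.
- pepper_mill: brown wooden pepper mill, 58 mm across, 170 mm tall, loose, behind the jar on the hob's middle strip; leave it. Origin at the centre of its underside.
- door_handle (a point): middle of the steel bar handle on the door's outer face: a level round bar 90 mm long, 11 mm thick, 35 mm out from the face, 17 mm below the door's top edge, its middle 130 mm from the hinge; moves with the door. The door is pushed (or pulled) here from above, clear of the cupboard's top. Its -x axis points straight out of the outer face.
There are look-alikes about, which are no part of the job. Of the things that look like the spice_jar, the largest one is meant.

How it is judged (in metres and radians):
On the way, in this order (a step that is already met when the one before it is completed fails the run):
1. the jar stands upright in the door's rack, let go, with the door still open (z of spice_jar in the frame of door_rack between -0.006 and 0.008 m and horizontal distance between spice_jar and door_rack below 0.05 m and angle between spice_jar's own z axis and vertical below 0.15 rad and contact force between the fingers and spice_jar below 0.2 N and value of joint cupboard_door above 0.2 rad), for 0.2 s.
2. the door has snapped shut past its catch (value of joint cupboard_door below 0.015 rad), for 0.3 s.
At the end, for the whole second after the job is handed in: The door is shut, held by its roller catch (within 0.015 rad of fully shut), and the spice jar stands still and upright (within 0.15 rad) on the floor of the door's rack (within 50 mm of its middle) (value of joint cupboard_door below 0.015 rad and z of spice_jar in the frame of door_rack between -0.006 and 0.008 m and horizontal distance between spice_jar and door_rack below 0.05 m and angle between spice_jar's own z axis and vertical below 0.15 rad and linear speed of spice_jar below 0.02 m/s); the robot touches nothing.
It fails at once if a bystander is pushed more than 30 mm (distance of any of pepper_mill, jar_empty from where it was at the start of the episode above 0.03 m).
It also fails if it takes over 58 s, if anything falls off the work surface, if the arm or the gripper's body presses on something with over 40 N, if the wrist force passes 120 N, or if a joint passes its speed limit or range.

## Working session

There is one attempt and no reset: what is moved stays moved. The work goes in short steps, Python scripts to look and compute and a tool call to move; the robot and the scene stay as the last step left them, time stands still between calls to the robot, and variables do not carry over. Pictures are saved under pics/ and viewed, at most 10 in all, crops included, and the job is handed in when it is done.

Besides the shell and the picture viewer there is one more tool, called after "Emit:" as name(argument=value, ...), one argument or row to a line, values as JSON. play_rows: Moves the arm, as the interface text tells. Its arguments: {"type":"object","properties":{"commands":{"type":"array","items":{"type":"array","items":{"type":"array","items":{"type":"number"}}}}},"required":["commands"]}

```bash
mkdir -p pics; ls; python3 - <<'E'
from plant import *
import cv2,numpy as np,pickle
print(get_obs(), hold_point_z if not callable(hold_point_z) else hold_point_z())
for n in("scene","top"):
    s=snapshot(n);pickle.dump(s,open(n+"0.pkl","wb"));cv2.imwrite(f"pics/{n}0.png",s["frame"][...,::-1]);print(n,s["camera_matrix"],s["origin"],s["attitude"])
E
```

```text
pics
{'clock': 0.0, 'joint_pos': array([-4.67451312e+01,  2.05906231e+01,  6.32489765e-01, -2.11073880e-02,
       -7.01371196e+01, -1.65071502e+01]), 'qvel': array([-0.09413245, -0.02505628,  0.04170274, -0.05427769,  0.05303664,
        0.0712717 ]), 'tau': array([ 9.66837142e-04, -5.82712913e+01,  2.93053293e+01,  6.99707419e+00,
        6.81172955e-03, -1.35781906e-04]), 'tool_pos': array([ 0.30353947, -0.6023258 ,  0.22561901]), 'orientation': array([ 1.79903035e+02, -8.04301978e-03, -1.53259463e+02]), 'force': array([-1.01833674,  0.47793499, -0.10979665]), 'moment': array([-0.00790836,  0.01601079,  0.06498044]), 'gripper_force': 0.0, 'opening': 0.08764375956679397} 0.0188
scene [[477.19713227   0.         318.73014962]
 [  0.         477.19713227 194.46069858]
 [  0.           0.           1.        ]] [-0.44038796  0.31187414  0.93292693] [-125.66466367   -0.64293531 -119.17220454]
top [[397.76628303   0.         318.12683639]
 [  0.         397.76628303 200.985172  ]
 [  0.           0.           1.        ]] [ 0.28835229 -0.26949804  1.37276754] [-1.67325757e+02  1.34159710e-02 -9.15617316e+01]
```

View pics/scene0.png

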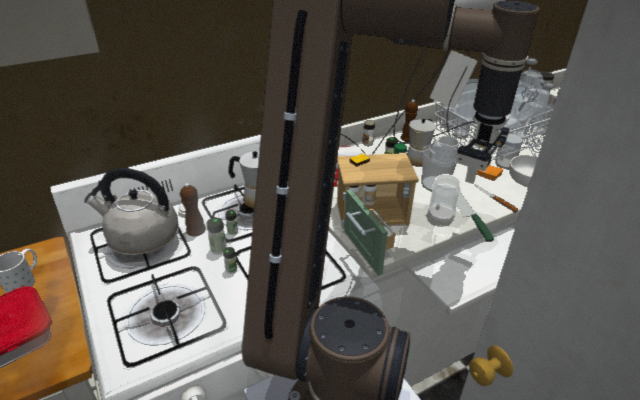

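View pics/top0.png

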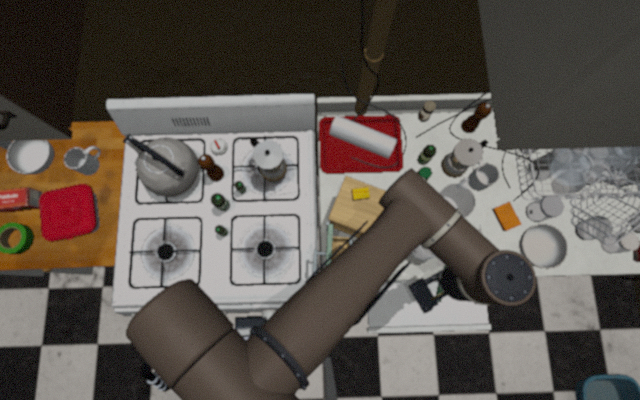

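Jar candidates (scene px / top px): A (217,235)/(219,200); B (231,222)/(239,188); C (230,260)/(221,230). There are also dark-green-topped jars on the counter at top (427,153) and (425,173), but those aren't on the hob. A looks the largest; I'll check it in one close crop.

```bash
cat > h.py <<'E'
import numpy as np,cv2,pickle
from scipy.spatial.transform import Rotation as R
def load(n): return pickle.load(open(n+".pkl","rb"))
def rot(s): return R.from_euler('xyz',s["attitude"],degrees=True).as_matrix()
def ray(s,p):
    d=rot(s)@np.linalg.inv(s["camera_matrix"])@[p[0],p[1],1]; return s["origin"],d
def onz(s,p,z):
    o,d=ray(s,p); return o+d*(z-o[2])/d[2]
def proj(s,X):
    c=(np.atleast_2d(X)-s["origin"])@rot(s); u=c@s["camera_matrix"].T; return u[:,:2]/u[:,2:]
def tri(a,pa,b,pb):
    o1,d1=ray(a,pa);o2,d2=ray(b,pb)
    t=np.linalg.lstsq(np.c_[d1,-d2],o2-o1,rcond=None)[0]
    p,q=o1+d1*t[0],o2+d2*t[1]; return (p+q)/2,np.linalg.norm(p-q)
E
python3 - <<'E'
from h import *
s,t=load("scene0"),load("top0")
a=cv2.resize(s["frame"][175:285,180:260],None,fx=5,fy=5,interpolation=cv2.INTER_CUBIC)
b=cv2.resize(t["frame"][140:250,190:260],None,fx=5,fy=5,interpolation=cv2.INTER_CUBIC)
cv2.imwrite("pics/jars.png",np.hstack([a,b])[...,::-1])
a=cv2.resize(s["frame"][145:280,325:475],None,fx=4,fy=4,interpolation=cv2.INTER_CUBIC)
cv2.imwrite("pics/cup.png",a[...,::-1])
for p,q in(((217,219),(219,200)),((231,211),(239,188)),((230,250),(221,230))):print(tri(s,p,t,q))
E
```

```text
(array([0.58494722, 0.04680638, 0.11123343]), np.float64(0.0033442678654950282))
(array([ 0.63138697, -0.01077582,  0.08572563]), np.float64(0.007308983350622832))
(array([0.49265087, 0.04765801, 0.07115839]), np.float64(0.0039052508055660642))
```

View pics/jars.png

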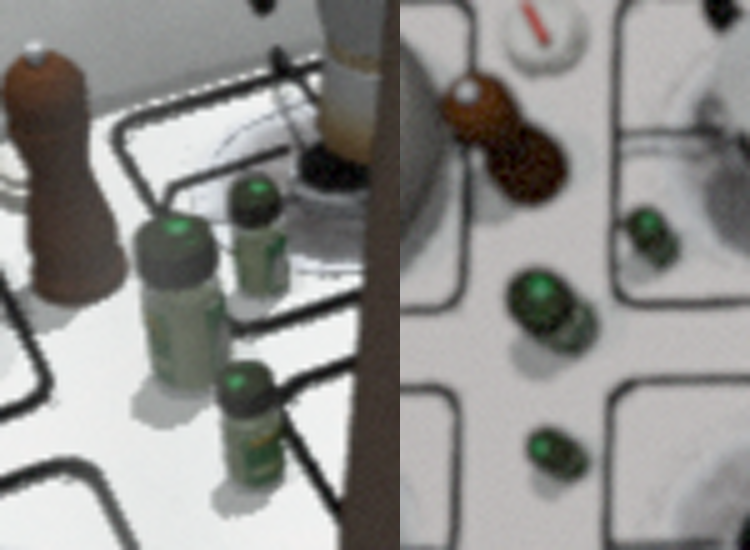

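View pics/cup.png

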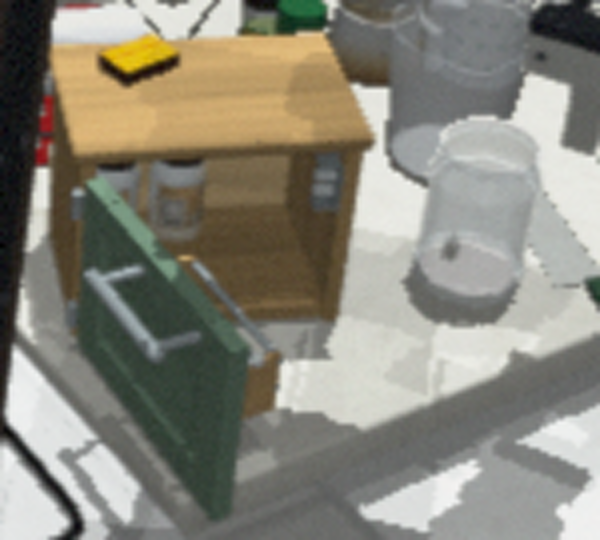

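A is clearly the largest: cap top at about scene (215,220) / top (218,199). B and C are visibly smaller copies. The mill stands just behind A. Door, handle and top corners are clear in the scene view, so I'll measure them now.

```bash
python3 - <<'E'
from h import *
s,t=load("scene0"),load("top0")
c=lambda x,y:(x/4+325-.375,y/4+145-.375)
for n,p,z in(("FR",(372,139),.176),("BR",(327,36),.176),("BL",(50,47),.176),("FL",(75,153),.176),
 ("door hinge outer top",(86,190),.16),("door hinge inner top",(97,180),.16),("door free outer top",(235,352),.16),("door free inner",(247,348),.16),("h1",(93,274),.143),("h2",(154,351),.143),("emptyjar",(465,270),0)):
    print(n,np.round(onz(s,c(*p),z),4))
# jar mask: dark cap in both
for n,S,(x0,y0,x1,y1) in(("s",s,(200,212,228,258)),("t",t,(206,188,234,214))):
    f=cv2.cvtColor(S["frame"][y0:y1,x0:x1],cv2.COLOR_RGB2HSV)
    v=f[...,2].astype(int);m=((v<105)).astype(np.uint8)
    k,l,st,ce=cv2.connectedComponentsWithStats(m)
    i=1+np.argmax(st[1:,4]);print(n,st[i]+[x0,y0,0,0,0],ce[i]+[x0,y0])
    m2=(f[...,1]>45).astype(np.uint8)
    for r in (v):print(' '.join('%3d'%q for q in r)) if n=="t" else 0
for z in (0,.02,.11):print(proj(t,[[.58,.045,z]]))
# hob top level: right-front hob burner grate corners etc
print(tri(s,(165.5,312),t,(165,251)),tri(s,(132,195),t,(0,0))[1])
E
```

```text
FR [ 0.4071 -0.4947  0.176 ]
BR [ 0.5374 -0.555   0.176 ]
BL [ 0.6245 -0.3569  0.176 ]
FL [ 0.4925 -0.2982  0.176 ]
door hinge outer top [ 0.4693 -0.2938  0.16  ]
door hinge inner top [ 0.476 -0.307  0.16 ]
door free outer top [ 0.2759 -0.2834  0.16  ]
door free inner [ 0.2755 -0.2924  0.16  ]
h1 [ 0.4039 -0.2596  0.143 ]
h2 [ 0.3172 -0.2514  0.143 ]
emptyjar [ 0.4195 -0.6284  0.    ]
s [207 212  17  22 219] [214.5890411 224.3652968]
t [211 194  19  17 210] [219.84285714 202.24285714]
187 190 187 185 187 188 189 188 187 186 187 188 189 188 189 187 187 188 184 189 188 188 186 186 176 132  96 129
188 186 187 188 187 187 189 188 189 187 190 188 186 187 190 187 186 188 188 187 188 189 189 186 175 137 102 136
189 189 187 186 185 187 187 189 188 189 189 188 187 187 188 187 188 188 189 188 187 188 189 190 173 138  99 130
187 189 189 187 188 191 188 190 190 185 185 184 185 186 185 186 191 189 189 187 189 190 188 186 174 134  94 121
185 188 186 189 187 188 188 187 176 172 161 164 167 172 179 185 189 188 187 189 188 187 188 187 175 135  89 113
190 190 188 190 186 185 178 167 150 136 123 118 12
[... 1790 characters left out ...]
109 101  82  72  70  60  49  57  75  98 131 160 172 182 181 184
187 187 188 189 182 172 151 138 135 140 138 134 127 125 109  89  88  78  78  79 102 133 160 173 181 182 186 186
190 186 189 187 186 173 153 140 139 137 140 140 137 137 131 125 118 114 110 114 138 161 176 183 183 186 186 187
189 188 189 189 190 177 160 144 139 138 138 139 140 142 136 137 138 140 144 153 170 176 185 188 189 191 191 186
187 189 189 187 186 183 174 151 139 139 139 136 141 140 139 144 150 157 170 179 184 187 189 189 189 188 190 187
[[226.73461957 208.1201602 ]]
[[225.44285763 206.95787484]]
[[219.1478842  201.29386256]]
(array([0.4336325 , 0.25083393, 0.00119499]), np.float64(0.005327380851186918)) 0.5177404880030382
```

```bash
python3 - <<'E'
from h import *
s,t=load("scene0"),load("top0")
j=onz(t,(218.1,200.5),.105);print("jar",j)
a=np.linspace(0,2*np.pi,60);c=j+np.c_[.0225*np.cos(a),.0225*np.sin(a),0*a]
p=proj(s,c);print("scene cap top predicted bbox",p.min(0),p.max(0))
p=proj(s,c-[0,0,.105]);print("base bbox",p.min(0),p.max(0))
print("mill",onz(t,((473-400)/5+190,95/5+140),.168), tri(s,(180+34/5,175+47/5),t,((473-400)/5+190,95/5+140)))
E
```

```text
jar [0.58390989 0.04974124 0.105     ]
scene cap top predicted bbox [208.62141647 216.3794621 ] [225.25973607 226.67833114]
base bbox [213.13592319 244.68145139] [229.01030651 255.2785337 ]
mill [0.70585961 0.08057182 0.168     ] (array([0.70926729, 0.08486286, 0.16296934]), np.float64(0.006049867924265627))
```

```bash
cat > mv.py <<'E'
# usage: mv.py goto x y z yaw -> prints shift row from commanded pose; mv.py ap dx dy dz az -> record what was sent
import sys,json,os
from h import *
P=json.load(open("cmd.json")) if os.path.exists("cmd.json") else [.304,-.603,.227,-153.255]
def ori(yaw): return R.from_euler('xyz',[180,0,yaw],degrees=True)
a=[float(v) for v in sys.argv[2:]]
for k in range(0,len(a),4):
    b=a[k:k+4]
    if sys.argv[1]=="goto":
        d=ori(P[3]).inv().apply(np.array(b[:3])-P[:3])*100
        print(np.round(d,2),"az",round(-((b[3]-P[3]+180)%360-180),1))
    else:
        P=list(np.array(P[:3])+ori(P[3]).apply(np.array(b[:3]))/100)+[P[3]-b[3]]
        json.dump(P,open("cmd.json","w")); print(np.round(P,4))
E
python3 mv.py goto .304 -.603 .34 -153.255 .584 .0515 .34 -170
python3 -c "
from h import *
t=load('top0')
print(onz(t,(193,180),.17),onz(t,(239,188),.08))"
```

```text
[  0.    0.  -11.3] az -0.0
[-54.46  45.85 -11.3 ] az 16.7
[0.63690927 0.11392161 0.17      ] [ 0.63088157 -0.0128826   0.08      ]
```

Emit:
play_rows(
  commands=[
    [[0,0,-5,0,0,0,1],[0,0,-11.3,0,0,0,1],[-4,3.4,-11.3,0,0,1,1],[-8,6.8,-11.3,0,0,2,1],[-12,10.2,-11.3,0,0,4,1],[-16,13.5,-11.3,0,0,5,1],[-20,16.9,-11.3,0,0,6,1],[-24,20.3,-11.3,0,0,8,1],[-28,23.6,-11.3,0,0,9,1],[-32,27,-11.3,0,0,10,1],[-36,30.3,-11.3,0,0,11,1],[-40,33.7,-11.3,0,0,12,0.8],[-44,37,-11.3,0,0,13,0.8],[-48,40.4,-11.3,0,0,15,0.8],[-52,43.8,-11.3,0,0,16,0.8],[-54.5,45.9,-11.3,0,0,16.7,0.75],[-54.5,45.9,-11.3,0,0,16.7,0.75],[-54.5,45.9,-11.3,0,0,16.7,0.75],[-54.5,45.9,-11.3,0,0,16.7,0.75]],
  ],
)

```text
clock: 1.68
tool_pos: [0.5801, 0.0453, 0.3395]
orientation: [180.0, -0.0, -169.9]
force: [0.5, -0.2, 0.7]
opening: 0.0658
gripper_force: 0.0
```

```bash
python3 mv.py ap -54.5 45.9 -11.3 16.7; python3 - <<'E'
from plant import *
import cv2,pickle,numpy as np
o=get_obs();print(o["clock"],o["tool_pos"],o["orientation"],o["opening"])
im=[]
for n in("scene","top"):
    s=snapshot(n);pickle.dump(s,open(n+"1.pkl","wb"));im.append(s["frame"])
s=im[0];t=im[1]
a=cv2.resize(s[90:290,180:440],(780,600),interpolation=cv2.INTER_CUBIC);cv2.imwrite("pics/s1.png",a[...,::-1])
b=cv2.resize(t[150:290,190:390],None,fx=4,fy=4,interpolation=cv2.INTER_CUBIC);cv2.imwrite("pics/t1.png",b[...,::-1])
E
```

```text
[ 5.84100e-01  5.22000e-02  3.40000e-01 -1.69955e+02]
1.6833 [0.58007222 0.04527434 0.3394523 ] [ 1.79996440e+02 -1.20117081e-02 -1.69938733e+02] 0.065798311215958
```

View pics/s1.png

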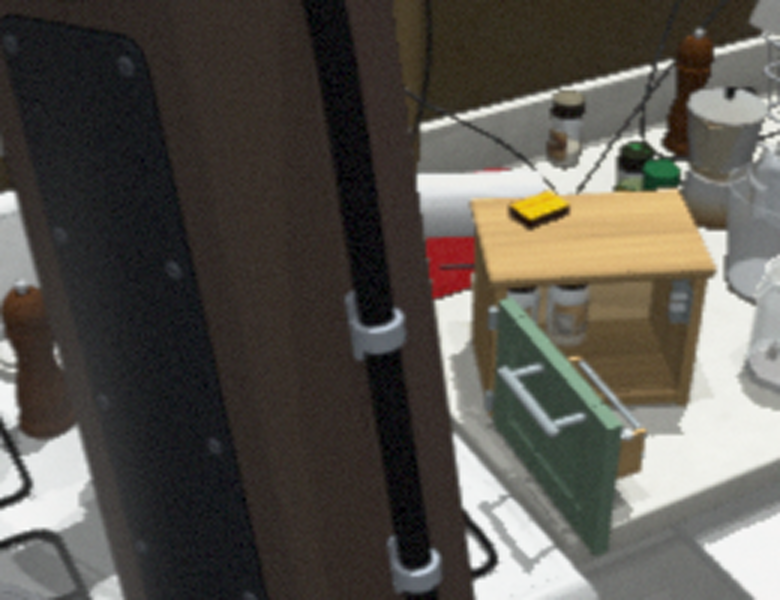

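View pics/t1.png

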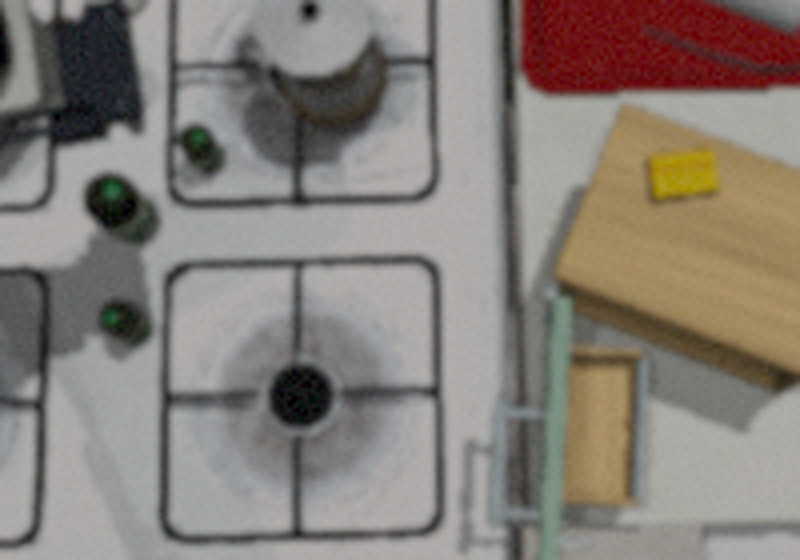

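The top view now shows the door clearly. In crop pixels: door top strip (560,293) to (547,560), handle bar (500,400)–(491,520), rack opening x 567–635 and y 352–502. Jar cap is at crop (112,198). Computing poses.

```bash
python3 - <<'E'
from h import *
s,t=load("scene1"),load("top1")
c=lambda x,y:(x/4+190-.375,y/4+150-.375)
q=lambda x,y:(x/3+180-.33,y/3+90-.33)
# door top face by colour mask
f=t["frame"];hsv=cv2.cvtColor(f,cv2.COLOR_RGB2HSV)
m=((hsv[...,0]>55)&(hsv[...,0]<95)&(hsv[...,1]>50)&(hsv[...,2]>80)).astype(np.uint8)
m[:, :320]=0;m[:,345:]=0;m[:220]=0
k,l,st,ce=cv2.connectedComponentsWithStats(m);i=1+np.argmax(st[1:,4]);print(st[i])
r=cv2.minAreaRect(np.argwhere(l==i)[:,::-1].astype(np.float32));print(r)
for p in cv2.boxPoints(r):print("door top corner",p,onz(t,p,.16).round(4))
for n,p,z in(("FL",(556,279),.176),("BL",(627,103),.176),("h1",(502,400),.143),("h2",(491,520),.143),
  ("rack TL",(568,356),.089),("rack TR",(636,358),.089),("rack BR",(631,502),.089),("rackBL",(562,500),.089)):
    print(n,onz(t,c(*p),z).round(4))
for n,p,z in(("FR",(712,270),.176),("BR",(681,192),.176),("BL",(472,199),.176),("FL",(488,279),.176),("free outer",(610,430),.16),("free in",(620,424),.16),("h1",(503,371),.143),("h2",(554,430),.143)):
    print("scene",n,onz(s,q(*p),z).round(4))
E
```

```text
Traceback (most recent call last):
ValueError: attempt to get argmax of an empty sequence
```

Emit:
play_rows(
  commands=[
    [[0,0,0,0,0,0,0.75],[0,0,0,0,0,0,0.75],[0,0,0,0,0,0,0.75],[0,0,0,0,0,0,0.75]],
  ],
)

```text
clock: 2.12
tool_pos: [0.5796, 0.0421, 0.3399]
orientation: [180.0, 0.0, -170.0]
force: [-0.3, -0.0, -0.1]
opening: 0.0659
gripper_force: 0.0
```

```bash
echo '[0.5797,0.0421,0.340,-169.98]'>cmd.json; python3 mv.py goto .584 .0515 .34 -170 .584 .0515 .072 -170
python3 - <<'E'
from h import *
s,t=load("scene1"),load("top1")
c=lambda x,y:(x/4+190-.375,y/4+150-.375)
q=lambda x,y:(x/3+180-.33,y/3+90-.33)
f=t["frame"];print(f[240,322:342].tolist())
hsv=cv2.cvtColor(f,cv2.COLOR_RGB2HSV)
print(hsv[240,322:342].tolist())
for n,p,z in(("jar",(111,197),.105),("door hinge o",(553,295),.16),("door hinge i",(572,297),.16),("door far o",(541,558),.16),("door far i",(559,558),.16),("FL",(556,279),.176),("BL",(627,103),.176),("h1",(502,400),.143),("h2",(491,520),.143),
  ("rack TL",(568,356),.089),("rack TR",(636,358),.089),("rack BR",(631,502),.089),("rackBL",(562,500),.089)):
    print(n,onz(t,c(*p),z).round(4))
for n,p,z in(("FR",(712,270),.176),("BR",(681,192),.176),("BL",(472,199),.176),("FL",(488,279),.176),("free outer",(610,430),.16),("free in",(620,424),.16),("h1",(503,371),.143),("h2",(554,430),.143)):
    print("scene",n,onz(s,q(*p),z).round(4))
E
```

```text
[-0.59  0.85  0.  ] az 0.0
[-0.59  0.85 26.8 ] az 0.0
[[118, 118, 112], [120, 121, 116], [115, 116, 113], [109, 109, 107], [99, 101, 94], [102, 115, 103], [115, 136, 120], [122, 146, 129], [121, 144, 128], [112, 131, 115], [98, 108, 86], [86, 81, 58], [81, 65, 47], [84, 69, 44], [83, 72, 43], [89, 75, 50], [89, 73, 46], [97, 78, 56], [96, 79, 52], [94, 80, 55]]
[[30, 13, 118], [36, 11, 121], [40, 7, 116], [30, 5, 109], [39, 18, 101], [62, 29, 115], [67, 39, 136], [69, 42, 146], [69, 41, 144], [65, 37, 131], [44, 52, 108], [25, 83, 86], [16, 107, 81], [19, 121, 84], [22, 123, 83], [19, 112, 89], [19, 123, 89], [16, 108, 97], [18, 117, 96], [19, 106, 94]]
jar [0.5894 0.0523 0.105 ]
door hinge o [ 0.4894 -0.3048  0.16  ]
door hinge i [ 0.4874 -0.3194  0.16  ]
door far o [ 0.2916 -0.2894  0.16  ]
door far i [ 0.2913 -0.3028  0.16  ]
FL [ 0.499 -0.307  0.176]
BL [ 0.6371 -0.3672  0.176 ]
h1 [ 0.4114 -0.2633  0.143 ]
h2 [ 0.3208 -0.2526  0.143 ]
rack TL [ 0.4508 -0.3174  0.089 ]
rack TR [ 0.4477 -0.3723  0.089 ]
rack BR [ 0.3332 -0.3633  0.089 ]
rackBL [ 0.3363 -0.3086  0.089 ]
scene FR [ 0.4068 -0.4922  0.176 ]
scene BR [ 0.5367 -0.5557  0.176 ]
scene BL [ 0.6266 -0.3577  0.176 ]
scene FL [ 0.4947 -0.2961  0.176 ]
scene free outer [ 0.2752 -0.2818  0.16  ]
scene free in [ 0.2775 -0.2937  0.16  ]
scene h1 [ 0.4038 -0.2578  0.143 ]
scene h2 [ 0.3137 -0.2528  0.143 ]
```

```bash
python3 - <<'E'
from h import *
s,t=load("scene1"),load("top1");s0=load("scene0")
c=lambda x,y:(x/4+190-.375,y/4+150-.375)
q=lambda x,y:(x/3+180-.33,y/3+90-.33)
for n,a,b in(("FL",(488,279),(556,279)),("BL",(472,199),(627,103)),("h1",(503,371),(502,400)),("h2",(554,430),(491,520)),
 ("matchbox L",(511,210),(650,153)),("matchbox R",(569,207),(718,180)),("hobgratecorner RF",(494,560),(437,535))):
    print(n,tri(s,q(*a),t,c(*b)))
print("jar",tri(s0,(215.5,221.3),load("top0"),(218.1,200.5)))
E
```

```text
FL (array([ 0.50226845, -0.30474925,  0.16818326]), np.float64(0.006250514325490098))
BL (array([ 0.64057126, -0.36737085,  0.16568836]), np.float64(0.0015535372004253502))
h1 (array([ 0.41209937, -0.26332122,  0.13527547]), np.float64(0.00014412368577308918))
h2 (array([ 0.31955919, -0.25434931,  0.13835099]), np.float64(0.004512923825992279))
matchbox L (array([ 0.59664844, -0.38470615,  0.17143821]), np.float64(0.0025095539569451515))
matchbox R (array([ 0.57226907, -0.43736876,  0.17314589]), np.float64(0.00535201048104284))
hobgratecorner RF (array([ 0.31481535, -0.20313024,  0.01000497]), np.float64(0.005262018996801389))
jar (array([0.5849987 , 0.05155469, 0.10483018]), np.float64(0.0039036626534913435))
```

Emit:
play_rows(
  commands=[
    [[-0.6,0.85,0,0,0,0,0.75],[-0.6,0.85,3,0,0,0,0.75],[-0.6,0.85,6,0,0,0,0.75],[-0.6,0.85,9,0,0,0,0.75],[-0.6,0.85,12,0,0,0,0.75],[-0.6,0.85,15,0,0,0,0.75],[-0.6,0.85,18,0,0,0,0.75],[-0.6,0.85,20,0,0,0,0.75],[-0.6,0.85,20,0,0,0,0.75],[-0.6,0.85,20,0,0,0,0.75]],
  ],
)

```text
clock: 2.95
tool_pos: [0.5842, 0.0521, 0.1393]
orientation: [-180.0, -0.1, -170.0]
force: [-0.3, 0.5, 2.0]
opening: 0.0656
gripper_force: 0.0
```

Emit:
play_rows(
  commands=[
    [[0,0,2,0,0,0,0.75],[0,0,4,0,0,0,0.75],[0,0,5.5,0,0,0,0.75],[0,0,6.6,0,0,0,0.75],[0,0,6.6,0,0,0,0.75],[0,0,6.6,0,0,0,0.75],[0,0,6.6,0,0,0,0.4],[0,0,6.6,0,0,0,0.3],[0,0,6.6,0,0,0,0.3],[0,0,6.6,0,0,0,0.3],[0,0,6.6,0,0,0,0.3],[0,0,6.6,0,0,0,0.3],[0,0,6.6,0,0,0,0.3]],
  ],
)

```text
clock: 4.03
tool_pos: [0.585, 0.0529, 0.0743]
orientation: [180.0, 0.1, -169.9]
force: [-0.0, -0.0, 5.6]
opening: 0.0443
gripper_force: 30.0
```

Emit:
play_rows(
  commands=[
    [[0,0,-1,0,0,0,0.3],[0,0,-3,0,0,0,0.3],[0,0,-6,0,0,0,0.3],[0,0,-9,0,0,0,0.3],[0,0,-12,0,0,0,0.3],[0,0,-15,0,0,0,0.3],[0,0,-18,0,0,0,0.3],[0,0,-21,0,0,0,0.3],[0,0,-23,0,0,0,0.3],[0,0,-24,0,0,0,0.3],[0,0,-24,0,0,0,0.3],[0,0,-24,0,0,0,0.3],[0,0,-24,0,0,0,0.3]],
  ],
)

```text
clock: 5.12
tool_pos: [0.5834, 0.0525, 0.3115]
orientation: [180.0, -0.2, -170.0]
force: [-0.7, 0.2, -1.7]
opening: 0.0444
gripper_force: 30.0
```

```bash
python3 -c "
from plant import *
import json
o=get_obs();print(o['tool_pos'],o['orientation'],o['opening'],o['gripper_force'],o['force'])
json.dump([*o['tool_pos'],o['orientation'][2]],open('cmd.json','w'))"; python3 mv.py goto .394 -.341 .313 -94.5
```

```text
[0.58341078 0.05249193 0.31149254] [ 179.99797307   -0.18482141 -169.96568083] 0.044390132569833325 29.964765736228856 [-0.74086329  0.18008376 -1.6847961 ]
[ 25.51 -35.45  -0.15] az -75.5
```

Emit:
play_rows(
  commands=[
    [[0.5,-0.7,0,0,0,-2,0.3],[1.5,-2.1,0,0,0,-5,0.3],[3,-4.2,0,0,0,-10,0.3],[4.7,-6.5,0,0,0,-15,0.3],[6.5,-9,0,0,0,-20,0.3],[8.5,-11.8,0,0,0,-26,0.3],[10.5,-14.6,0,0,0,-32,0.3],[12.5,-17.4,0,0,0,-38,0.3],[14.5,-20.2,0,0,0,-44,0.3],[16.5,-23,0,0,0,-50,0.3],[18.5,-25.7,0,0,0,-56,0.3],[20.5,-28.5,0,0,0,-62,0.3],[22.3,-31,0,0,0,-67,0.3],[23.8,-33.1,0,0,0,-71,0.3],[24.9,-34.6,0,0,0,-74,0.3],[25.5,-35.45,0,0,0,-75.5,0.3],[25.5,-35.45,0,0,0,-75.5,0.3],[25.5,-35.45,0,0,0,-75.5,0.3],[25.5,-35.45,0,0,0,-75.5,0.3]],
  ],
)

```text
clock: 6.7
tool_pos: [0.3949, -0.3404, 0.3125]
orientation: [179.9, 0.0, -94.5]
force: [0.6, 1.0, -1.5]
opening: 0.0443
gripper_force: 30.0
```

```bash
python3 - <<'E'
from plant import *
import cv2,pickle,numpy as np,json
o=get_obs();print(o["clock"],o["tool_pos"],o["orientation"],o["opening"])
json.dump([*o['tool_pos'],o['orientation'][2]],open('cmd.json','w'))
im=[]
for n in("scene","top"):
    s=snapshot(n);pickle.dump(s,open(n+"2.pkl","wb"));im.append(s["frame"])
a=cv2.resize(im[0][90:290,300:440],None,fx=3,fy=3,interpolation=cv2.INTER_CUBIC)
b=cv2.resize(im[1][150:350,270:390],None,fx=3,fy=3,interpolation=cv2.INTER_CUBIC)
cv2.imwrite("pics/c2.png",np.hstack([a,b])[...,::-1])
E
```

```text
6.7 [ 0.39494005 -0.34044704  0.3124634 ] [ 1.79903337e+02  4.75713799e-02 -9.45098303e+01] 0.0442762379025778
```

View pics/c2.png

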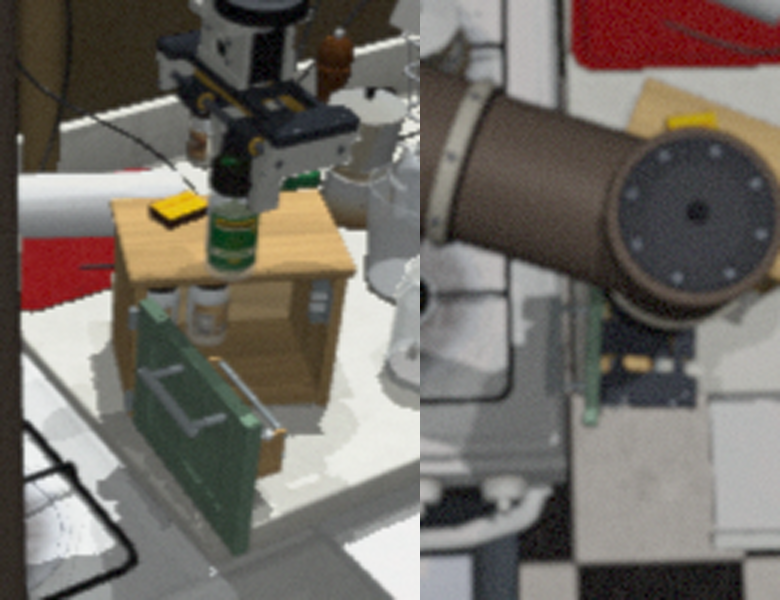

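```bash
python3 - <<'E'
from h import *
s=load("scene2")
a=np.linspace(0,2*np.pi,60);c=np.array([.3949,-.3404,.238])+np.c_[.0225*np.cos(a),.0225*np.sin(a),0*a]
p=(proj(s,c)-[300,90])*3+1;print("pred base bbox in crop",p.min(0),p.max(0))
f=s["frame"][160:185,362:392];print(cv2.cvtColor(f,cv2.COLOR_RGB2GRAY)[10:24:2])
# rack rail inner estimate by triangulation: rail line ends
E
python3 mv.py goto .382 -.34 .3125 -94.5 .382 -.34 .135 -94.5
```

```text
pred base bbox in crop [207.53972343 249.63157888] [258.97653703 278.03209871]
[[174 172 173 175 178 174 146  93  54  43  40  43  39  45  40  44  45  46
   47  40  40  36  44  94 167 188 189 190 188 191]
 [180 184 184 185 186 183 142  89  72  70  67  54  50  45  50  41  46  43
   46  50  55  64  78 119 172 186 187 187 187 187]
 [170 173 178 184 186 183 150  96  79  90 102  88  82  85  86  87  87  84
   78  76  79  94  85 139 176 185 187 187 186 184]
 [170 168 172 178 180 180 149  93  54  44  52  53  55  64  72  80  78  73
   61  51  48  46  64 135 172 182 184 183 183 182]
 [153 150 149 149 147 143 135 126  94  70  61  59  61  55  55  53  53  49
   47  50  55  84 127 162 175 173 174 172 170 160]
 [138 142 137 137 135 134 130 128 128 120 107  92  92  92  87  89  84  85
   87 105 128 131 133 134 138 137 134 115 125 128]
 [112 109 106 107 104  93  92  93  90  98 104 102 104 103 104 103 102 105
  102 101  91  83  77  79  79  79  79  77  75  77]]
[ 0.06  1.29 -0.  ] az -0.0
[ 0.06  1.29 17.75] az -0.0
```

Emit:
play_rows(
  commands=[
    [[0,0.6,0,0,0,0,0.3],[0.1,1.3,0,0,0,0,0.3],[0.1,1.3,2,0,0,0,0.3],[0.1,1.3,4.5,0,0,0,0.3],[0.1,1.3,7,0,0,0,0.3],[0.1,1.3,9,0,0,0,0.3],[0.1,1.3,11,0,0,0,0.3],[0.1,1.3,12,0,0,0,0.3],[0.1,1.3,12.3,0,0,0,0.3],[0.1,1.3,12.3,0,0,0,0.3],[0.1,1.3,12.3,0,0,0,0.3]],
  ],
)

```text
clock: 7.72
tool_pos: [0.3826, -0.3412, 0.1917]
orientation: [-179.9, -0.0, -94.4]
force: [0.2, -0.3, -1.4]
opening: 0.0442
gripper_force: 30.0
```

```bash
python3 - <<'E'
from plant import *
import cv2,pickle,numpy as np,json
o=get_obs();print(o["clock"],o["tool_pos"],o["orientation"],o["force"])
json.dump([*o['tool_pos'],o['orientation'][2]],open('cmd.json','w'))
im=[]
for n in("scene","top"):
    s=snapshot(n);pickle.dump(s,open(n+"3.pkl","wb"));im.append(s["frame"])
a=cv2.resize(im[0][150:290,330:420],None,fx=4,fy=4,interpolation=cv2.INTER_CUBIC)
b=cv2.resize(im[1][200:340,300:400],None,fx=4,fy=4,interpolation=cv2.INTER_CUBIC)
cv2.imwrite("pics/c3.png",np.hstack([a,b])[...,::-1])
E
```

```text
7.7167 [ 0.38257349 -0.34124498  0.19170171] [-1.79927476e+02 -4.55179253e-02 -9.44356998e+01] [ 0.19682655 -0.28537327 -1.36328344]
```

View pics/c3.png

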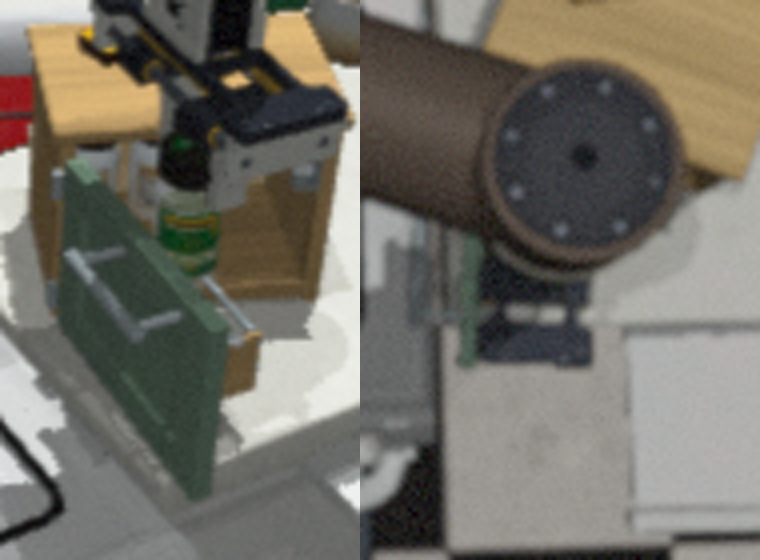

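The jar hangs upright behind the door at about crop (188,230). The outer rail runs (205,280)–(258,335). I'll check whether the rail sits 30 mm out from the jar axis.

```bash
python3 - <<'E'
from h import *
s=load("scene3");n=np.array([.0785,.997,0]);d=np.array([-.997,.0785,0]);j=np.array([.3826,-.3412,0])
for z in(.079,.087):
  for off in(.024,.03,.036):
    P=np.array([j-n*off+d*u+[0,0,z] for u in(0,.02,.04)]);print(z,off,((proj(s,P)-[330,150])*4+1.5).round(1).tolist())
for z in(.152,.16):
    P=np.array([j+n*o+d*u+[0,0,z] for o in (.03,.045) for u in(0,.08)]);print("door",z,((proj(s,P)-[330,150])*4+1.5).round(1).tolist())
E
```

```text
0.079 0.024 [[212.8, 299.6], [227.6, 316.2], [242.7, 333.2]]
0.079 0.03 [[220.1, 297.4], [235.0, 314.0], [250.1, 330.9]]
0.079 0.036 [[227.4, 295.3], [242.3, 311.8], [257.5, 328.6]]
0.087 0.024 [[213.8, 290.8], [228.7, 307.4], [243.8, 324.3]]
0.087 0.03 [[221.2, 288.6], [236.1, 305.1], [251.3, 322.0]]
0.087 0.036 [[228.5, 286.5], [243.4, 302.9], [258.7, 319.7]]
door 0.152 [[153.5, 236.3], [214.8, 305.3], [134.0, 241.8], [194.6, 311.3]]
door 0.16 [[154.4, 226.8], [215.9, 295.6], [134.8, 232.3], [195.7, 301.7]]
```

Emit:
play_rows(
  commands=[
    [[0,0,1,0,0,0,0.3],[0,0,2,0,0,0,0.3],[0,0,3,0,0,0,0.3],[0,0,4,0,0,0,0.3],[0,0,5,0,0,0,0.3],[0,0,5.8,0,0,0,0.3],[0,0,6.4,0,0,0,0.3],[0,0,6.8,0,0,0,0.3],[0,0,6.8,0,0,0,0.3],[0,0,6.8,0,0,0,0.3]],
  ],
)

```text
clock: 8.65
tool_pos: [0.3821, -0.341, 0.1225]
orientation: [180.0, -0.0, -94.4]
force: [0.3, 0.1, -0.9]
opening: 0.0441
gripper_force: 30.0
```

Emit:
play_rows(
  commands=[
    [[0,0,0.2,0,0,0,0.3],[0,0,0.4,0,0,0,0.3],[0,0,0.4,0,0,0,0.3],[0,0,0.4,0,0,0,0.3]],
  ],
)

```text
clock: 8.98
tool_pos: [0.3821, -0.341, 0.1187]
orientation: [-180.0, -0.0, -94.5]
force: [-0.8, 1.3, -1.4]
opening: 0.0442
gripper_force: 30.0
```

No contact yet, so the floor is lower, which fits the low-counter reading.

Emit:
play_rows(
  commands=[
    [[0,0,0.2,0,0,0,0.3],[0,0,0.4,0,0,0,0.3],[0,0,0.4,0,0,0,0.3],[0,0,0.4,0,0,0,0.3]],
  ],
)

```text
clock: 9.32
tool_pos: [0.382, -0.3409, 0.1144]
orientation: [180.0, 0.0, -94.5]
force: [-0.4, 0.8, -0.9]
opening: 0.0441
gripper_force: 30.0
```

Emit:
play_rows(
  commands=[
    [[0,0,0.15,0,0,0,0.3],[0,0,0.3,0,0,0,0.3],[0,0,0.3,0,0,0,0.3],[0,0,0.3,0,0,0,0.3]],
  ],
)

```text
clock: 9.65
tool_pos: [0.3828, -0.342, 0.1132]
orientation: [-179.9, -0.1, -94.4]
force: [-2.6, -0.3, 11.1]
opening: 0.0446
gripper_force: 30.0
```

Emit:
play_rows(
  commands=[
    [[0,0,-0.15,0,0,0,0.3],[0,0,-0.2,0,0,0,0.5],[0,0,-0.2,0,0,0,0.6],[0,0,-0.2,0,0,0,0.68],[0,0,-0.2,0,0,0,0.68],[0,0,-0.2,0,0,0,0.68],[0,0,-0.2,0,0,0,0.68],[0,0,-0.2,0,0,0,0.68],[0,0,-1,0,0,0,0.68],[0,0,-2,0,0,0,0.68],[0,0,-4,0,0,0,0.68],[0,0,-7,0,0,0,0.68],[0,0,-10,0,0,0,0.68],[0,0,-13,0,0,0,0.68],[0,0,-16,0,0,0,0.5],[0,0,-18,0,0,0,0.2],[0,0,-18,0,0,0,0],[0,0,-18,0,0,0,0],[0,0,-18,0,0,0,0]],
  ],
)

```text
clock: 11.23
tool_pos: [0.3818, -0.3407, 0.2917]
orientation: [-180.0, 0.0, -94.5]
force: [-0.3, 0.2, -0.8]
opening: 0.0317
gripper_force: 0.0
```

```bash
python3 - <<'E'
from plant import *
import cv2,pickle,numpy as np,json
o=get_obs();print(o["clock"],o["tool_pos"],o["orientation"],o["force"],o["opening"])
json.dump([*o['tool_pos'],o['orientation'][2]],open('cmd.json','w'))
im=[]
for n in("scene","top"):
    s=snapshot(n);pickle.dump(s,open(n+"4.pkl","wb"));im.append(s["frame"])
a=cv2.resize(im[0][150:290,330:420],None,fx=4,fy=4,interpolation=cv2.INTER_CUBIC)
b=cv2.resize(im[1][200:340,300:400],None,fx=4,fy=4,interpolation=cv2.INTER_CUBIC)
cv2.imwrite("pics/c4.png",np.hstack([a,b])[...,::-1])
E
```

```text
11.2333 [ 0.3817504  -0.34068851  0.29171925] [-1.79978448e+02  1.61454042e-02 -9.44621112e+01] [-0.29184608  0.19937858 -0.80742224] 0.03166275360961667
```

View pics/c4.png

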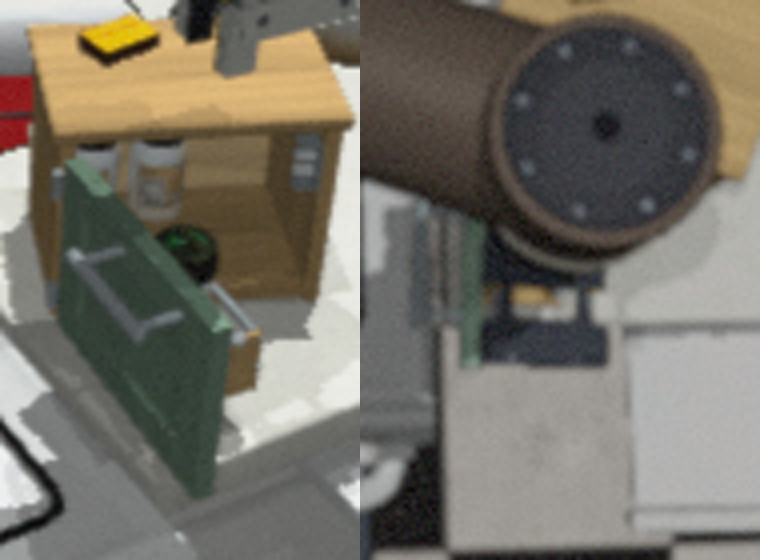

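The jar is in the rack, cap at crop (190,250) just inside the door's top edge, and standing upright. Next I go round to the outside of the handle.

```bash
cat > arc.py <<'E'
from h import *
H=np.array([.4927,-.3039])
def tcp(ang,e,r=.13):
    a=np.radians(ang);return np.r_[H+r*np.array([np.cos(a),np.sin(a)])+e*np.array([np.sin(a),-np.cos(a)])]
E
python3 - <<'E'
from arc import *
import subprocess
a=tcp(175.5,.085);b=tcp(175.5,.06)
subprocess.run(f"python3 mv.py goto {a[0]} {a[1]} .292 -94.5 {a[0]} {a[1]} .122 -94.5 {b[0]} {b[1]} .122 -94.5",shell=True)
E
```

```text
[-13.04   2.22  -0.03] az 0.0
[-13.04   2.22  16.97] az 0.0
[-10.54   2.22  16.97] az 0.0
```

Emit:
play_rows(
  commands=[
    [[-3,0.6,0,0,0,0,0],[-6,1.2,0,0,0,0,0],[-9,1.7,0,0,0,0,0],[-12,2.1,0,0,0,0,0],[-13,2.2,0,0,0,0,0],[-13,2.2,0,0,0,0,0],[-13,2.2,3,0,0,0,0],[-13,2.2,6,0,0,0,0],[-13,2.2,9,0,0,0,0],[-13,2.2,12,0,0,0,0],[-13,2.2,14.5,0,0,0,0],[-13,2.2,16.5,0,0,0,0],[-13,2.2,17,0,0,0,0],[-13,2.2,17,0,0,0,0],[-13,2.2,17,0,0,0,0]],
  ],
)

```text
clock: 12.58
tool_pos: [0.3706, -0.2101, 0.122]
orientation: [180.0, -0.0, -94.4]
force: [-0.7, 1.2, -0.7]
opening: 0.0004
gripper_force: 0.0
```

```bash
cat > nxt.py <<'E'
# nxt.py e0 e1 a0 a1 n : arc rows from measured pose
from arc import *
from plant import get_obs
import sys
e0,e1,a0,a1,n=map(float,sys.argv[1:6]);o=get_obs();print(o["clock"],o["tool_pos"].round(4),o["orientation"].round(1),o["force"].round(1),o["opening"])
Rt=R.from_euler('xyz',[180,0,o["orientation"][2]],degrees=True)
for a,e in zip(np.linspace(a0,a1,int(n)),np.linspace(e0,e1,int(n))):
    p=tcp(a,e);d=Rt.inv().apply([p[0]-o["tool_pos"][0],p[1]-o["tool_pos"][1],.122-o["tool_pos"][2]])*100
    yaw=a-270;print([round(d[0],1),round(d[1],1),round(d[2],1),0,0,round(-((yaw-o["orientation"][2]+180)%360-180),1),0])
E
python3 nxt.py .08 .052 175.5 175.5 3; python3 nxt.py .052 .052 177 212 9
```

```text
12.5833 [ 0.3706 -0.2101  0.122 ] [180.   -0.  -94.4] [-0.7  1.2 -0.7] 0.0004030365133615591
[np.float64(0.4), np.float64(0.1), np.float64(-0.0), 0, 0, np.float64(0.1), 0]
[np.float64(1.8), np.float64(0.1), np.float64(-0.0), 0, 0, np.float64(0.1), 0]
[np.float64(3.2), np.float64(0.1), np.float64(-0.0), 0, 0, np.float64(0.1), 0]
12.5833 [ 0.3706 -0.2101  0.122 ] [180.   -0.  -94.4] [-0.7  1.2 -0.7] 0.0004030365133615591
[np.float64(3.5), np.float64(0.2), np.float64(-0.0), 0, 0, np.float64(-1.4), 0]
[np.float64(4.6), np.float64(0.6), np.float64(-0.0), 0, 0, np.float64(-5.8), 0]
[np.float64(5.6), np.float64(0.8), np.float64(-0.0), 0, 0, np.float64(-10.2), 0]
[np.float64(6.6), np.float64(1.0), np.float64(-0.0), 0, 0, np.float64(-14.6), 0]
[np.float64(7.7), np.float64(1.1), np.float64(-0.0), 0, 0, np.float64(-18.9), 0]
[np.float64(8.8), np.float64(1.1), np.float64(-0.0), 0, 0, np.float64(-23.3), 0]
[np.float64(9.8), np.float64(1.0), np.float64(-0.0), 0, 0, np.float64(-27.7), 0]
[np.float64(10.9), np.float64(0.9), np.float64(-0.0), 0, 0, np.float64(-32.1), 0]
[np.float64(11.9), np.float64(0.6), np.float64(-0.0), 0, 0, np.float64(-36.4), 0]
```

Emit:
play_rows(
  commands=[
    [[0.8,0.1,0,0,0,0,0],[1.8,0.1,0,0,0,0,0],[2.6,0.1,0,0,0,0,0],[3.2,0.1,0,0,0,0,0],[3.5,0.2,0,0,0,-1.4,0],[4,0.4,0,0,0,-3.5,0],[4.6,0.6,0,0,0,-5.8,0],[5.1,0.7,0,0,0,-8,0],[5.6,0.8,0,0,0,-10.2,0],[6.1,0.9,0,0,0,-12.4,0],[6.6,1,0,0,0,-14.6,0],[7.2,1,0,0,0,-16.8,0],[7.7,1.1,0,0,0,-18.9,0],[8.2,1.1,0,0,0,-21,0],[8.8,1.1,0,0,0,-23.3,0],[9.3,1,0,0,0,-25.5,0],[9.8,1,0,0,0,-27.7,0],[10.4,1,0,0,0,-29.9,0],[10.9,0.9,0,0,0,-32.1,0],[10.9,0.9,0,0,0,-32.1,0]],
  ],
)

```text
clock: 14.25
tool_pos: [0.353, -0.3187, 0.1221]
orientation: [-180.0, -0.0, -62.3]
force: [0.2, -0.3, 0.1]
opening: 0.0004
gripper_force: 0.0
```

```bash
python3 nxt.py .052 .050 210 242 9|sed 's/np.float64//g'; python3 - <<'E'
from plant import *
import pickle
from h import *
s=snapshot("scene");pickle.dump(s,open("scene5.pkl","wb"))
hsv=cv2.cvtColor(s["frame"],cv2.COLOR_RGB2HSV);m=((hsv[...,0]>55)&(hsv[...,0]<90)&(hsv[...,1]>60)&(hsv[...,2]>40)).astype(np.uint8)
m[:,:335]=0;m[:,440:]=0;m[:170]=0
k,l,st,ce=cv2.connectedComponentsWithStats(m);i=1+np.argmax(st[1:,4]);print(st[i])
E
```

```text
14.25 [ 0.353  -0.3187  0.1221] [-180.    -0.   -62.3] [ 0.2 -0.3  0.1] 0.0003763776594318934
[(0.5), (0.1), (0.0), 0, 0, (-2.3), 0]
[(1.5), (0.4), (0.0), 0, 0, (-6.3), 0]
[(2.4), (0.7), (0.0), 0, 0, (-10.3), 0]
[(3.4), (0.8), (0.0), 0, 0, (-14.3), 0]
[(4.4), (0.9), (0.0), 0, 0, (-18.3), 0]
[(5.4), (0.9), (0.0), 0, 0, (-22.3), 0]
[(6.4), (0.8), (0.0), 0, 0, (-26.3), 0]
[(7.4), (0.7), (0.0), 0, 0, (-30.3), 0]
[(8.4), (0.5), (0.0), 0, 0, (-34.3), 0]
[355 207   3   2   3]
```

```bash
python3 - <<'E'
from h import *
for n in("scene4","scene5"):
    f=load(n)["frame"].astype(int);r,g,b=f[...,0],f[...,1],f[...,2]
    m=((g>r+12)&(g>b+4)).astype(np.uint8);m[:,:335]=0;m[:,430:]=0;m[:180]=0;m[285:]=0
    k,l,st,ce=cv2.connectedComponentsWithStats(m);i=1+np.argmax(st[1:,4]);q=np.argwhere(l==i)
    print(n,st[i],"lowest px",q[q[:,0].argmax()][::-1],"right px",q[q[:,1].argmax()][::-1])
from arc import H
s=load("scene5")
for a in(175.5,200,205,208,212):
    p=H+.21*np.array([np.cos(np.radians(a)),np.sin(np.radians(a))]);print(a,proj(s,[[*p,.002],[*p,.154]]).round(0).tolist())
E
```

```text
scene4 [345 206  43  69 913] lowest px [379 274] right px [387 230]
scene5 [ 345  198   70   57 1494] lowest px [405 254] right px [414 211]
175.5 [[378.0, 275.0], [383.0, 232.0]]
200 [[401.0, 262.0], [408.0, 219.0]]
205 [[404.0, 258.0], [411.0, 216.0]]
208 [[406.0, 256.0], [413.0, 214.0]]
212 [[408.0, 253.0], [415.0, 211.0]]
```

Door model fits: it's now at about 208°, and shut is about 245.6°. Continuing the arc.

Emit:
play_rows(
  commands=[
    [[0.5,0.1,0,0,0,-2.3,0],[1,0.3,0,0,0,-4.3,0],[1.5,0.4,0,0,0,-6.3,0],[2,0.6,0,0,0,-8.3,0],[2.4,0.7,0,0,0,-10.3,0],[2.9,0.8,0,0,0,-12.3,0],[3.4,0.8,0,0,0,-14.3,0],[3.9,0.9,0,0,0,-16.3,0],[4.4,0.9,0,0,0,-18.3,0],[4.9,0.9,0,0,0,-20.3,0],[5.4,0.9,0,0,0,-22.3,0],[5.9,0.9,0,0,0,-24.3,0],[6.4,0.8,0,0,0,-26.3,0],[6.9,0.8,0,0,0,-28.3,0],[7.2,0.7,0,0,0,-30.3,0],[7.4,0.7,0,0,0,-30.3,0],[7.4,0.7,0,0,0,-30.3,0]],
  ],
)

```text
clock: 15.72
tool_pos: [0.3811, -0.3866, 0.1217]
orientation: [-180.0, -0.0, -32.2]
force: [0.2, -0.1, 0.8]
opening: 0.0007
gripper_force: 0.0
```

```bash
python3 nxt.py .0505 .045 238 246 5|sed 's/np.float64//g'
```

```text
15.7167 [ 0.3811 -0.3866  0.1217] [-180.    -0.   -32.2] [ 0.2 -0.1  0.8] 0.0006578515455445609
[(0.0), (0.1), (-0.0), 0, 0, (-0.2), 0]
[(0.6), (0.2), (-0.0), 0, 0, (-2.2), 0]
[(1.2), (0.4), (-0.0), 0, 0, (-4.2), 0]
[(1.8), (0.5), (-0.0), 0, 0, (-6.2), 0]
[(2.4), (0.6), (-0.0), 0, 0, (-8.2), 0]
```

Now at about 238°. I'll push in small steps and watch the force.

Emit:
play_rows(
  commands=[
    [[0.3,0.1,0,0,0,-1,0],[0.6,0.2,0,0,0,-2.2,0],[0.9,0.3,0,0,0,-3.2,0],[1.2,0.4,0,0,0,-4.2,0],[1.2,0.4,0,0,0,-4.2,0]],
  ],
)

```text
clock: 16.13
tool_pos: [0.3882, -0.3958, 0.1212]
orientation: [-180.0, 0.1, -27.8]
force: [-3.1, 3.2, 2.9]
opening: -0.0
gripper_force: 2.1
```

Emit:
play_rows(
  commands=[
    [[0.2,0.1,0,0,0,-1,0],[0.4,0.1,0,0,0,-2,0],[0.6,0.2,0,0,0,-3,0],[0.6,0.2,0,0,0,-3,0]],
  ],
)

```text
clock: 16.47
tool_pos: [0.3933, -0.4009, 0.1214]
orientation: [180.0, 0.0, -24.8]
force: [1.1, -0.4, -1.1]
opening: 0.0005
gripper_force: 0.0
```

```bash
cat > ang.py <<'E'
from plant import *
import pickle,sys
from arc import *
s=snapshot("scene");pickle.dump(s,open(sys.argv[1]+".pkl","wb"))
f=s["frame"].astype(int);r,g,b=f[...,0],f[...,1],f[...,2]
m=((g>r+12)&(g>b+4)).astype(np.uint8);m[:,:335]=0;m[:,445:]=0;m[:160]=0;m[285:]=0
k,l,st,ce=cv2.connectedComponentsWithStats(m);i=1+np.argmax(st[1:,4]);q=np.argwhere(l==i)
print(st[i],"lowest",q[q[:,0].argmax()][::-1],"right",q[q[:,1].argmax()][::-1])
for a in(238,241,243,245.6,247):
    p=H+.21*np.array([np.cos(np.radians(a)),np.sin(np.radians(a))]);print(a,proj(s,[[*p,.002],[*p,.154]]).round(1).tolist())
a=cv2.resize(s["frame"][150:270,320:460],None,fx=5,fy=5,interpolation=cv2.INTER_CUBIC);cv2.imwrite("pics/"+sys.argv[1]+".png",a[...,::-1])
E
python3 ang.py scene6
```

```text
[ 345  187   69   43 1567] lowest [348 229] right [413 200]
238 [[412.1, 232.5], [418.8, 191.5]]
241 [[411.6, 230.2], [418.2, 189.2]]
243 [[411.2, 228.6], [417.8, 187.8]]
245.6 [[410.5, 226.6], [417.0, 185.9]]
247 [[410.1, 225.6], [416.5, 184.9]]
```

Emit:
play_rows(
  commands=[
    [[0.2,0,0,0,0,0,0],[0.4,0,0,0,0,0,0],[0.4,0,0,0,0,0,0]],
  ],
)

```text
clock: 16.77
tool_pos: [0.3953, -0.4018, 0.1214]
orientation: [180.0, 0.2, -24.9]
force: [-6.4, 3.9, 6.4]
opening: 0.0007
gripper_force: 3.9
```

Emit:
play_rows(
  commands=[
    [[0.2,0,0,0,0,0,0],[0.4,0,0,0,0,0,0],[0.4,0,0,0,0,0,0]],
  ],
)

```text
clock: 17.02
tool_pos: [0.3955, -0.4019, 0.1212]
orientation: [-180.0, 0.6, -24.9]
force: [-16.9, 10.3, 15.6]
opening: 0.0005
gripper_force: 9.9
```

Stiff resistance with no further travel means the door is against its stop. Backing off, then checking.

Emit:
play_rows(
  commands=[
    [[-0.8,0,0,0,0,0,0],[-2,0,0,0,0,0,0],[-4,0,0,0,0,0,0],[-5,0,0,0,0,0,0],[-5,0,-2,0,0,0,0],[-5,0,-5,0,0,0,0],[-5,0,-9,0,0,0,0],[-5,0,-13,0,0,0,0],[-5,0,-16,0,0,0,0],[-5,0,-16,0,0,0,0],[-5,0,-16,0,0,0,0],[-5,0,-16,0,0,0,0],[-5,0,-16,0,0,0,0],[-5,0,-16,0,0,0,0]],
  ],
)

```text
clock: 18.18
tool_pos: [0.3548, -0.3827, 0.2803]
orientation: [-180.0, 0.1, -24.9]
force: [0.7, 0.8, 0.6]
opening: 0.0003
gripper_force: 0.0
```

```bash
python3 ang.py scene7
```

```text
[ 345  184   72   46 2191] lowest [345 229] right [416 185]
238 [[412.1, 232.5], [418.8, 191.5]]
241 [[411.6, 230.2], [418.2, 189.2]]
243 [[411.2, 228.6], [417.8, 187.8]]
245.6 [[410.5, 226.6], [417.0, 185.9]]
247 [[410.1, 225.6], [416.5, 184.9]]
```

View pics/scene7.png

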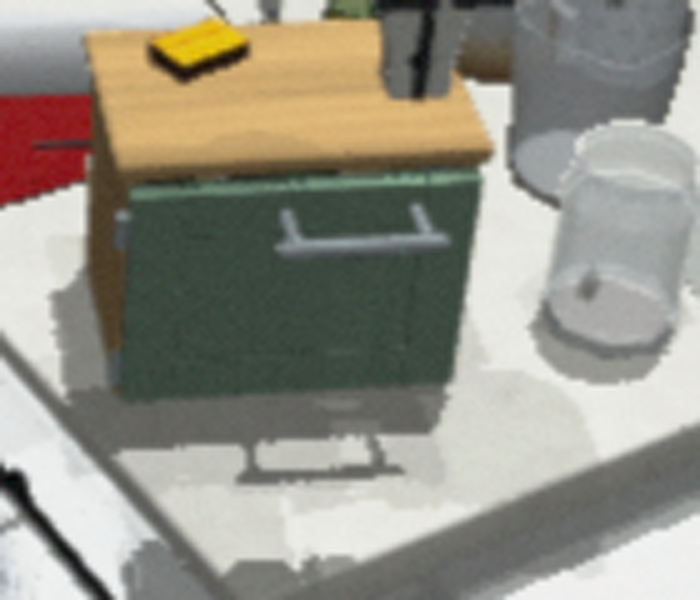

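The door is shut flush (top right corner at scene (416,185) against 417,186 predicted), and the empty jar hasn't moved. The stop took over 20 N without moving, well past the 10 N catch.

```bash
python3 -c "
from plant import *
print(close_job())"
```

```text
the job is handed in; nothing more can be done
None
```

I stood the spice jar in the door rack and pushed the door shut past its catch. It stayed flush after the arm backed off, and I handed the job in at about 18 s; no verdict came back.

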